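# Lock the rotor and present the heavier bucket to the code reader

## Robot

A 6-joint arm with a two-finger parallel gripper is mounted at the origin on a cart in front of the work surface, level with it; the furniture and walls round the work are solid. World frame = base frame: x ahead of the robot, y to its left, z up, the work surface at z = 0. Lengths are in m, angles in rad, forces in N, time in s.
With the tool pointing down it reaches from about 0.3 to 0.775 m from the base axis. Payload 14.6 kg.
Tool frame: the origin (TCP) lies at the very end of the fingers, on their centre line; the grasp point (between the pads) lies 19 mm behind it; z points along the fingers, y is the line along which they close (so a half turn about z gives the same grasp; the last joint's range is limited). The gripper opens to 94 mm and grips with 3 to 60 N. Pads are 16 mm wide; open, the fingers measure 119 mm over their backs; the gripper's body (75 mm by 177 mm) begins 78 mm behind the grasp point.
Start: joints at [1.119, 0.3, 1.521, -0, 1.321, -0.067], TCP at [0.206, 0.51, 0.205] pointing down, gripper open.
Joint ranges: [-3.03, 3.03], [-0.79, 2.21], [0.23, 2.52], [-1.04, 4.18], [0, 3.07], [-2.55, 2.55]. Speed limits (rad/s): [2.22, 2.22, 2.57, 3.14, 3.14, 3.14].

## Interface

Orientations are given as [roll, pitch, yaw] about the fixed x, y, z axes, in that order (R = Rz(yaw) Ry(pitch) Rx(roll)).
In Python, from station import ctrl, camera, camera_info, finder gives the robot as it stands.
- The arm moves only by the tool carry_out, never from a script. Its argument "motion" is a list of rows, each a list of 2 entries, a list of its own where there are three numbers: the shift along the tool's x, y, z as a fraction of full scale, then the turn about the tool's z as a fraction of full scale. A call has 1 to 12 rows; each row is the pose to reach, as a shift and turn from the pose commanded when the call began, along the tool's axes at that moment, turning the shorter way round; what a row does not reach only later rows make up. Full scale, the value 1, is 200 mm for a shift and 360 degrees for a turn. A row lasts 1/10 s, in which the tool goes at most 50 mm and 8.59 degrees, less where a joint would pass 70% of its speed; a pose out of reach is approached as far as the arm can. A call with a number of a shift or a turn outside -1 to 1 is refused whole. A call with a gripper value outside its range is refused whole. "hand" is the closure, from -1 (fully open) to 1 (shut), set as the call begins (left out, the last holds). The fingers move at their own pace and stop on an object; "force" is the grip in N (left out, the last holds). Time passes only in rows, so rows that repeat a pose let the fingers close. It gives the time, the measured TCP pose, the force, the opening and the grip force at its end, in the units of the state.
- ctrl.get_obs(): the state, without advancing time (a new reading comes with each control period).
- camera(name): name is "side" or "top"; returns (picture, depth): 384x512x3 uint8, blue, green, red; 384x512 float32, m along the optical axis (not along the pixel's ray), 0 where there is no reading.
- camera_info(name): a dict with "camera_matrix" (3x3 intrinsics, pixels), "dist_coeffs" ([k1, k2, p1, p2, k3] as OpenCV has them; the pictures are not rectified), "origin" and "attitude" of the camera in the world. Camera axes: x right, y down, z forward; pixel columns grow to the right and rows downward; lengths in m; the calibration is good to about 2 mm. A picture is of the moment at which its call begins. camera_info takes no time and is no camera call.
- ctrl.hand_in(): hands the job in; it is judged then, once.
Trained networks look in the newest picture that a camera, given by its name, has taken for a name from the list of things; names that differ only in an ending like _2 or _b are one class to them, and where a whole thing is asked for, a point or a joint stands for the part that bears it (a point fixed in the world has none). Each returns a list of dicts, best first, with "conf" (0 to 1); they miss things now and then, are a little off and sometimes report something else, mostly with a low value. They report only what shows in the picture. A call takes as long as a camera call. They do not tell look-alikes from the thing itself.
- finder.boxes_of(camera, query): "location" ([column, row] in pixels, amid what is visible of it).
- finder.cut_out(camera, query): "mask" (384x512 bool, what is visible of it) and "location" ([column, row] in pixels, amid what is visible of it).
- finder.pinpoint(camera, query): "location" ([column, row] in pixels: a listed point, or the origin of a listed thing).
The state is a dict: "time_s": time; "qpos": joint angles; "joint_vel": joint speeds; "tau": joint torques, N m; "ee_pos": TCP position; "eef_rot": TCP orientation; "force": force on the tool from outside, world axes, zero at the start; "moment": the same for the moment, N m; "grip_width": finger opening in m; "grip_force": force on a finger pad.
Only numpy, scipy, OpenCV 4.12 (cv2) and the standard library are available. Lean on these libraries where they do the work, as an engineer would, in place of code of your own. Each camera call takes 0.05 s, during which the arm holds its last target. There are 200 camera calls.

## Task

These two capped centrifuge buckets are out of balance, so the overfilled one must be booked out. First lock the freely turning rotor: move the lock pin from its parking post fully down into the rotor's index hole and let go of it. Then, always upright, lift each bucket right out of its ring in turn and hold it still for a second to feel its weight, leave the lighter one fully seated back in its own ring, and finish while still holding the heavier one steady and upright in the gripper, its foot centred 2 to 5 cm above the code reader's window without touching it; do not disturb the beaker, slide box and timer.

Things in the scene. Friction and masses are not known exactly. Their poses are not given: they have to be found in the camera images.
- lock_pin: lock pin, 60 g, upright in the parking post. Origin: centre of its tip, z up. Steel shank 8 mm dia, 40 mm long, last 5 mm tapered; above it a ribbed black knob 18 dia, 40 mm tall (40-80 mm above the origin), grasped from above. Parked, the tip is 44 mm above the worktop; home in the index hole 45 mm (knob resting on the lug)
- park_hole (a point): centre of the mouth of the 10 mm hole in the parking post (24 mm square, top 84 mm above the worktop, on a corner of the stand's foot), 105 mm from the rotor axis in the same direction as the index hole
- index_hole (a point): centre of the mouth of the index hole, 10 mm dia with 2 mm chamfer, through the rotor's lug (10 mm thick, top 85 mm above the worktop), 42 mm from the rotor axis, midway between two arms; a like hole in the fixed lug (48 to 66 mm above the worktop) lies in line below
- stand: rotor loading stand, fixed, foot 196 mm square. Origin on the worktop under the rotor axis, z up. Rotor: 75-85 mm above the worktop (nut 88), arms along +x, +y, -x, -y, each with a steel ring 85 mm from the axis (bore 44, outer 60 dia, top 85 mm above the worktop). Buckets in the +y and -y rings, the others empty; post and index hole toward (-x, -y)
- rotor (a joint): turn of the rotor on the stand (rad), 0 at the start, where the holes are in line; turns with about 1 N at a ring until locked, then has about 0.05 rad of play
- bucket_1: capped steel centrifuge bucket, one of two alike, 0.2 to 0.6 kg (they differ by 0.1 kg or more). Origin: centre of the foot, z up. Cup 40 mm dia up to 62 mm (lowest 10 mm tapers to 26 dia), collar 50 dia at 62-68 mm rests on the ring, ribbed cap 40 dia at 68-104 mm: grasp it from above, fingertips just above the collar. Seated, the foot is 23 mm above the worktop
- bucket_2: capped steel centrifuge bucket, one of two alike, 0.2 to 0.6 kg (they differ by 0.1 kg or more). Origin: centre of the foot, z up. Cup 40 mm dia up to 62 mm (lowest 10 mm tapers to 26 dia), collar 50 dia at 62-68 mm rests on the ring, ribbed cap 40 dia at 68-104 mm: grasp it from above, fingertips just above the collar. Seated, the foot is 23 mm above the worktop
- reader: desk-top code reader, fixed to the worktop: grey housing 130 x 96 mm, 35 mm high, origin at the centre of its underside
- reader_window (a point): centre of the reader's round glass window, 54 mm dia, facing up, 35 mm above the worktop
- beaker: 50 mL glass beaker, 55 mm dia, 66 mm tall, origin at the centre of its underside; leave it alone
- slide_box: green box of glass slides, 33 x 85 x 24 mm, origin at the centre of its underside; leave it alone
- timer: white bench timer, 62 x 66 x 20 mm, origin at the centre of its underside; leave it alone
Not all that is in view belongs to the job. What is shaped like the bucket_2 but pink is not meant.

How it is judged:
On the way, in this order (a step that is already met when the one before it is completed fails the run):
1. the lock pin is fully down in the index hole and let go, both buckets in their rings (horizontal distance between lock_pin and index_hole below 0.004 m and z of lock_pin in the frame of index_hole below -0.035 m and angle between lock_pin's own z axis and vertical below 0.1 rad and contact force between the fingers and lock_pin below 0.2 N and distance of each of bucket_1, bucket_2 from where it was at the start of the episode below 0.006 m and angle between each of bucket_1, bucket_2's own z axis and vertical below 0.06 rad), for 0.2 s.
2. the lighter bucket is held right out of its ring for weighing, the heavier one (over 3.6 N on the stand) sits in its own ((((height (world z) of bucket_1 above 0.088 m and contact force between the fingers and bucket_1 above 1 N) and ((distance of bucket_2 from where it was at the start of the episode below 0.006 m and angle between bucket_2's own z axis and vertical below 0.06 rad) and contact force between bucket_2 and stand above 3.6 N and contact force between bucket_2 and stand above 1 N)) or ((height (world z) of bucket_2 above 0.088 m and contact force between the fingers and bucket_2 above 1 N) and ((distance of bucket_1 from where it was at the start of the episode below 0.006 m and angle between bucket_1's own z axis and vertical below 0.06 rad) and contact force between bucket_1 and stand above 3.6 N and contact force between bucket_1 and stand above 1 N)))), for 0.4 s.
3. the lighter bucket (under 3.6 N) is back in its own ring and the heavier one is held right out of its ring ((((height (world z) of bucket_1 above 0.088 m and contact force between the fingers and bucket_1 above 1 N) and ((distance of bucket_2 from where it was at the start of the episode below 0.006 m and angle between bucket_2's own z axis and vertical below 0.06 rad) and contact force between bucket_2 and stand between 1 and 3.6 N)) or ((height (world z) of bucket_2 above 0.088 m and contact force between the fingers and bucket_2 above 1 N) and ((distance of bucket_1 from where it was at the start of the episode below 0.006 m and angle between bucket_1's own z axis and vertical below 0.06 rad) and contact force between bucket_1 and stand between 1 and 3.6 N)))), for 0.4 s.
At the end, for the whole second after the job is handed in: Heavier bucket held in the fingers at rest, foot within 18 mm sideways of the window's centre and 10 to 65 mm above it, upright within 0.15 rad, off the reader; lighter bucket let go in its own ring, within 6 mm of its start, upright; pin tip at least 35 mm below the index hole's mouth (horizontal distance between lock_pin and index_hole below 0.004 m and z of lock_pin in the frame of index_hole below -0.035 m and angle between lock_pin's own z axis and vertical below 0.1 rad and ((horizontal distance between bucket_1 and reader_window below 0.018 m and z of bucket_1 in the frame of reader_window between 0.01 and 0.065 m and angle between bucket_1's own z axis and vertical below 0.15 rad and linear speed of bucket_1 below 0.02 m/s and contact force between the fingers and bucket_1 above 2 N and contact force between bucket_1 and reader below 0.05 N and ((distance of bucket_2 from where it was at the start of the episode below 0.006 m and angle between bucket_2's own z axis and vertical below 0.06 rad) and contact force between bucket_2 and stand between 1 and 3.6 N) and contact force between each of the arm, the fingers and bucket_2 below 0.05 N) or (horizontal distance between bucket_2 and reader_window below 0.018 m and z of bucket_2 in the frame of reader_window between 0.01 and 0.065 m and angle between bucket_2's own z axis and vertical below 0.15 rad and linear speed of bucket_2 below 0.02 m/s and contact force between the fingers and bucket_2 above 2 N and contact force between bucket_2 and reader below 0.05 N and ((distance of bucket_1 from where it was at the start of the episode below 0.006 m and angle between bucket_1's own z axis and vertical below 0.06 rad) and contact force between bucket_1 and stand between 1 and 3.6 N) and contact force between each of the arm, the fingers and bucket_1 below 0.05 N))); the arm keeps its last pose, push and grip.
It fails at once if a bucket is lifted while the rotor is not locked (not (horizontal distance between lock_pin and index_hole below 0.004 m and z of lock_pin in the frame of index_hole below -0.035 m and angle between lock_pin's own z axis and vertical below 0.1 rad) and height (world z) of any of bucket_1, bucket_2 above 0.045 m).
It fails at once if a bucket is tipped by more than 0.4 rad (angle between any of bucket_1, bucket_2's own z axis and vertical above 0.4 rad).
It fails at once if the beaker, slide box or timer is moved by more than 20 mm (distance of any of beaker, slide_box, timer from where it was at the start of the episode above 0.02 m).
It also fails if it takes over 72 s, if anything falls off the work surface, if the arm or the gripper's body presses on something with over 40 N, if the wrist force passes 120 N, or if a joint passes its speed limit or range.

## Working session

There is one attempt and no reset: what is moved stays moved. The work goes in short steps, Python scripts to look and compute and a tool call to move; the robot and the scene stay as the last step left them, time stands still between calls to the robot, and variables do not carry over. Pictures are saved under pics/ and viewed, at most 10 in all, crops included, and the job is handed in when it is done.

Besides the shell and the picture viewer there is one more tool, called as a command line: name --argument value ..., lists and objects as JSON in quotes. carry_out: Moves the arm, as the interface text tells. Its arguments: {"type":"object","properties":{"motion":{"type":"array","items":{"type":"array"}},"hand":{"type":"number"},"force":{"type":"number"}},"required":["motion"]}

```bash
mkdir -p pics; ls
cat > h.py <<'E'
import numpy as np,cv2
from station import ctrl,camera,camera_info,finder
from scipy.spatial.transform import Rotation as R
def cam(n):
    i=camera_info(n);K=np.array(i["camera_matrix"],float);D=np.array(i["dist_coeffs"],float)
    A=np.array(i["attitude"],float)
    A=A if A.shape==(3,3) else R.from_euler('xyz',A).as_matrix()
    return K,D,np.array(i["origin"],float),A
def ray(n,px):
    K,D,o,A=cam(n);u=cv2.undistortPoints(np.array([[px]],float),K,D)[0,0]
    return o,A@np.array([u[0],u[1],1.])
def atz(n,px,z):
    o,d=ray(n,px);return o+d*(z-o[2])/d[2]
def tri(p1,p2):
    o1,d1=ray("side",p1);o2,d2=ray("top",p2)
    M=np.stack([d1,-d2],1);s=np.linalg.lstsq(M,o2-o1,rcond=None)[0]
    a=o1+s[0]*d1;b=o2+s[1]*d2
    return (a+b)/2,np.linalg.norm(a-b)
def proj(n,P):
    K,D,o,A=cam(n);rv=cv2.Rodrigues(A.T)[0]
    return cv2.projectPoints(np.array([P],float),rv,-A.T@o,K,D)[0][0,0]
E
python3 - <<'E'
from h import *
np.set_printoptions(precision=4,suppress=True)
for n in("side","top"):
    p,d=camera(n);cv2.imwrite(f"pics/{n}0.png",p);np.save(f"{n}d.npy",d);print(camera_info(n))
    for q in["lock_pin","bucket_1","reader_window","park_hole","index_hole","stand","beaker","slide_box","timer","reader"]:
        print(n,q,[(round(r["conf"],2),np.round(r["location"],1).tolist()) for r in finder.pinpoint(n,q)])
o=ctrl.get_obs();print(o)
E
```

```text
pics
{'camera_matrix': array([[435.5423,   0.    , 261.7665],
       [  0.    , 435.5423, 193.668 ],
       [  0.    ,   0.    ,   1.    ]]), 'dist_coeffs': array([-0.1174,  0.    ,  0.    ,  0.    ,  0.    ]), 'origin': array([0.4574, 1.1588, 0.9292]), 'attitude': array([-2.2313, -0.0173, -3.0491])}
side lock_pin [(0.65, [272.7, 198.3])]
side bucket_1 [(0.96, [323.8, 231.0]), (0.87, [197.4, 231.1]), (0.8, [277.1, 185.4]), (0.76, [259.8, 239.2]), (0.51, [252.1, 201.9])]
side reader_window [(0.84, [281.0, 153.9])]
side park_hole [(0.91, [270.1, 189.8]), (0.49, [263.9, 240.5])]
side index_hole [(0.97, [261.0, 200.9])]
side stand []
side beaker [(0.43, [245.4, 186.8])]
side slide_box [(0.94, [278.1, 302.4])]
side timer [(0.72, [220.7, 299.4])]
side reader [(0.88, [284.8, 159.1])]
{'camera_matrix': array([[367.5037,   0.    , 258.5721],
       [  0.    , 367.5037, 193.6362],
       [  0.    ,   0.    ,   1.    ]]), 'dist_coeffs': array([-0.0974,  0.    ,  0.    ,  0.    ,  0.    ]), 'origin': array([0.4432, 0.1036, 1.0576]), 'attitude': array([-3.0438, -0.0221, -1.5577])}
top lock_pin [(
[... 257 characters left out ...]
.3])]
top index_hole [(0.69, [255.3, 195.5])]
top stand [(0.75, [242.1, 194.6])]
top beaker [(0.81, [306.8, 171.4])]
top slide_box [(0.64, [137.6, 222.1])]
top timer [(0.93, [136.4, 170.0])]
top reader [(0.57, [369.6, 218.8])]
{'time_s': 1.1, 'qpos': array([ 1.1194,  0.2999,  1.521 , -0.    ,  1.3207, -0.0666]), 'joint_vel': array([ 0.0003,  0.0012, -0.001 ,  0.0011, -0.0028, -0.0003]), 'tau': array([  0.0013, -53.1675, -35.292 ,   0.0709,   0.0213,  -0.    ]), 'ee_pos': array([0.2065, 0.5098, 0.2054]), 'eef_rot': array([-3.1416,  0.    ,  2.7568]), 'force': array([-0.0058,  0.295 ,  0.0942]), 'moment': array([-0.0364, -0.0144, -0.0193]), 'grip_force': 0.0, 'grip_width': 0.09378562472732979}
```

Run:
```python
import cv2
t=cv2.imread("pics/top0.png")[90:310,110:420];cv2.imwrite("pics/top1.png",cv2.resize(t,None,fx=2.55,fy=2.55,interpolation=2))
t=cv2.imread("pics/side0.png")[130:330,160:370];cv2.imwrite("pics/side1.png",cv2.resize(t,None,fx=3,fy=3,interpolation=2))
```

```text
(no output)
```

View pics/top1.png

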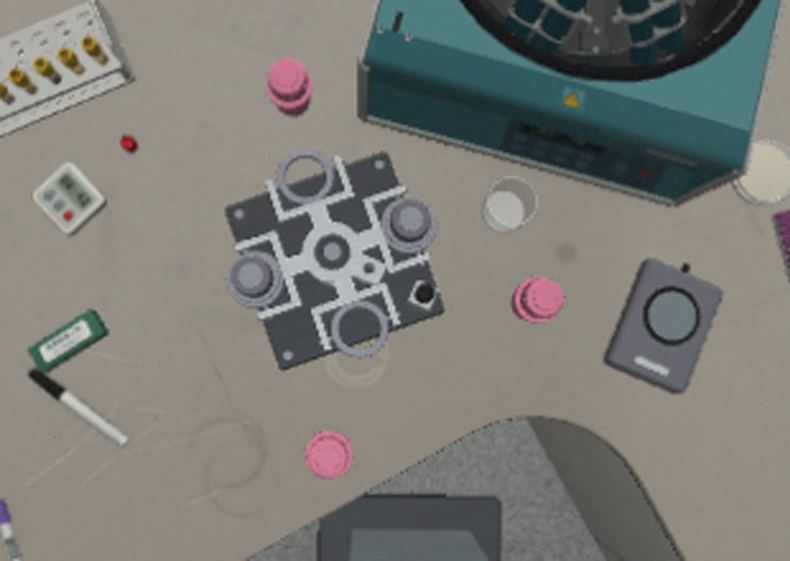

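View pics/side1.png

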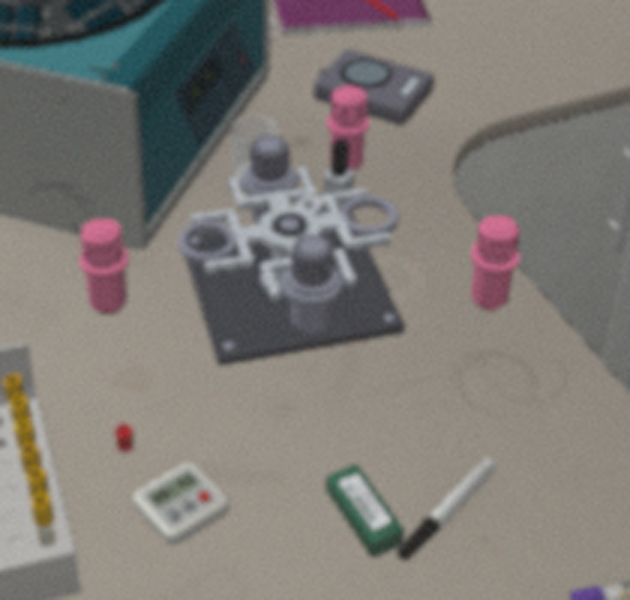

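Top crop: the grey buckets seated in the rings are at about (271,177) and (210,199) in full top pixels. The black pin is in its post at (276,205). The three pink look-alikes at (223,123), (321,207) and (239,268) are not meant. Of all bucket-shaped things only the two grey ones sit in the stand's rings, so those are the targets. The reader window is at (373,213).

```bash
cat >> h.py <<'E'
def cloud(n,d):
    K,D,o,A=cam(n);v,u=np.mgrid[0:384,0:512]
    x=cv2.undistortPoints(np.stack([u.ravel(),v.ravel()],1)[:,None].astype(float),K,D)[:,0]
    P=np.c_[x,np.ones(len(x))]*d.ravel()[:,None]
    return (P@A.T+o).reshape(384,512,3)
def tops(n,d,img,c,r,zlo,zhi):
    P=cloud(n,d);m=(np.hypot(P[...,0]-c[0],P[...,1]-c[1])<r)&(P[...,2]>zlo)&(P[...,2]<zhi)&(d>0)
    q=P[m];return m,q
E
python3 - <<'E'
from h import *
np.set_printoptions(precision=4,suppress=True)
for nm,s,t in[("win",[281,153.9],[374.3,210.8]),("park",[270.1,189.8],[278.4,201.3]),("index",[261,200.9],[255.3,195.5]),("bkt far?",[252.1,201.9],[266.9,181.8]),("bkt near",[259.8,239.2],[211.2,199.9]),("pin",[272.7,198.3],[273.3,208.7])]:
    print(nm,*tri(s,t))
img={n:cv2.imread(f"pics/{n}0.png") for n in("side","top")}
dd={n:np.load(f"{n}d.npy") for n in("side","top")}
for nm,px,z in[("bR",(271,177),.127),("bL",(210,199),.127),("pin",(276,205),.124)]:
    c=atz("top",px,z);print(nm,"guess",c)
    for n in("top","side"):
        r=.03 if nm!="pin" else .02
        m,q=tops(n,dd[n],img[n],c,r,.1,.16)
        if len(q): print(n,len(q),"zpct",np.percentile(q[:,2],[5,50,95]),"bbox-mid",(q.min(0)+q.max(0))/2,"ext",np.ptp(q,0))
        q2=q[q[:,2]>(.119 if nm!="pin" else .117)]
        if len(q2):print("   top pts",len(q2),q2.mean(0),np.ptp(q2,0))
P=cloud("top",dd["top"]);c=atz("top",(243,189),.085);m=(np.hypot(*(P[...,:2]-c[:2]).transpose(2,0,1))<.125)&(P[...,2]>.06)&(P[...,2]<.1)
print("rotor z",np.percentile(P[m][:,2],[5,25,50,75,95]))
fl=P[(P[...,2]>-.03)&(P[...,2]<.03)];print("floor",np.median(fl[:,2]))
m=(np.hypot(*(P[...,:2]-atz("top",(374,211),.035)[:2]).transpose(2,0,1))<.025);print("window z",np.median(P[m][:,2]))
E
```

```text
win [ 0.4993 -0.247   0.0323] 0.0016514267008803805
park [0.5203 0.0291 0.0674] 0.0007609833738822519
index [0.5396 0.0918 0.0684] 0.008475621309272176
bkt far? [0.5765 0.0594 0.036 ] 0.0019423899657051008
bkt near [0.5302 0.2158 0.0209] 0.009602629295514776
pin [0.5058 0.0411 0.0421] 0.0078089706512246585
bR guess [0.5781 0.053  0.127 ]
top 210 zpct [0.1136 0.1265 0.1302] bbox-mid [0.582  0.054  0.1162] ext [0.0397 0.0389 0.0303]
   top pts 197 [0.5814 0.054  0.1266] [0.039  0.0389 0.0118]
side 161 zpct [0.1023 0.1243 0.1298] bbox-mid [0.5859 0.0579 0.116 ] ext [0.0396 0.0422 0.0318]
   top pts 101 [0.5851 0.0587 0.1266] [0.0396 0.0386 0.0127]
bL guess [0.5192 0.2074 0.127 ]
top 212 zpct [0.1159 0.1266 0.1299] bbox-mid [0.5227 0.2132 0.1171] ext [0.0401 0.0407 0.0318]
   top pts 198 [0.5225 0.2127 0.1266] [0.0388 0.0407 0.0124]
side 192 zpct [0.1034 0.1252 0.1306] bbox-mid [0.5257 0.2151 0.1164] ext [0.0385 0.0406 0.0326]
   top pts 125 [0.5255 0.2177 0.127 ] [0.038  0.0406 0.0135]
pin guess [0.5067 0.0394 0.124 ]
top 47 zpct [0.1114 0.1233 0.1268] bbox-mid [0.5083 0.0379 0.1156] ext [0.018  0.018  0.0243]
   top pts 42 [0.509  0.0383 0.1233] [0.018  0.018  0.0096]
side 54 zpct [0.1028 0.1173 0.1252] bbox-mid [0.513  0.0388 0.1143] ext [0.0173 0.0216 0.0245]
   top pts 28 [0.5131 0.0399 0.1223] [0.0167 0.0214 0.0094]
rotor z [0.0807 0.0831 0.0846 0.086  0.0893]
floor -0.00015207488206536723
window z 0.035167632501808876
```

```bash
cat >> h.py <<'E'
def plan(tgt,yaw_deg=None):
    o=ctrl.get_obs();A=R.from_euler('xyz',o["eef_rot"]).as_matrix()
    s=A.T@(np.array(tgt)-o["ee_pos"])/.2
    t=0 if yaw_deg is None else ((np.degrees(o["eef_rot"][2])-yaw_deg+180)%360-180)/360
    return np.round(s,4),round(t,4)
E
python3 - <<'E'
from h import *
np.set_printoptions(precision=4,suppress=True)
dd={n:np.load(f"{n}d.npy") for n in("side","top")}
P=cloud("top",dd["top"])
for y in np.arange(.25,-.36,-.05):
    m=(abs(P[...,1]-y)<.02)&(P[...,2]>.14)&(P[...,0]<.85); 
    q=P[m];print(round(y,2),len(q), (q[:,0].min(), np.median(q[:,2]), q[:,2].max()) if len(q) else "")
# rings fit: empty rings, model fit of stand pose in xy,yaw from z~.085 points
from scipy.optimize import least_squares
for n in dd:
    P=cloud(n,dd[n]);c0=np.array([.5537,.1358])
    q=P[(P[...,2]>.078)&(P[...,2]<.09)&(np.hypot(*(P[...,:2]-c0).transpose(2,0,1))<.125)][:,:2]
    def f(p):
        th=np.radians(p[2]);e=[]
        for k in(0,2):
            c=p[:2]+.085*np.array([np.cos(th+k*np.pi/2),np.sin(th+k*np.pi/2)])
            r=np.hypot(*(q-c).T);e.append(abs(r-.026))
        return np.minimum(np.min(e,0),.008)
    best=min((least_squares(f,[c0[0]+a,c0[1]+b,20.5],x_scale=[.001,.001,.5],diff_step=1e-3) for a in(-.003,0,.003) for b in(-.003,0,.003)),key=lambda s:s.cost)
    print(n,len(q),best.x,best.cost)
print(plan([.511,.039,.2],155.45))
for n in dd: print(finder.pinpoint(n,"reader_window"))if 0 else None
P=cloud("side",dd["side"]);m=(abs(P[...,2]-.035)<.006)&(abs(P[...,0]-.5)<.08)&(abs(P[...,1]+.245)<.09)
print(P[m].mean(0)); P=cloud("top",dd["top"]);m=(abs(P[...,2]-.035)<.008)&(abs(P[...,0]-.5)<.1)&(abs(P[...,1]+.245)<.1);print(P[m].mean(0))
print(atz("side",(281,153.9),.035),atz("top",(374.3,210.8),.035))
E
```

```text
0.25 0 
0.2 0 
0.15 0 
0.1 1158 (np.float64(0.44317366276464065), np.float64(1.057631428941223), np.float64(1.057631428941223))
0.05 1110 (np.float64(0.06744427126807656), np.float64(0.21839745726746812), np.float64(0.2255107252585561))
0.0 1173 (np.float64(0.10513058296436195), np.float64(0.21883606029669977), np.float64(0.268607110961396))
-0.05 1327 (np.float64(0.09153697053750359), np.float64(0.20511253794401252), np.float64(0.25631891578417654))
-0.1 1082 (np.float64(0.08409147195013777), np.float64(0.20818409970184049), np.float64(0.22552431173816267))
-0.15 1364 (np.float64(0.6373349175164501), np.float64(0.2072530631137227), np.float64(0.23295588470946937))
-0.2 1233 (np.float64(0.6241175114245736), np.float64(0.2174361306965451), np.float64(0.2266462165751364))
-0.25 1203 (np.float64(0.615492435157511), np.float64(0.2185466239393946), np.float64(0.22682349400633006))
-0.3 419 (np.float64(0.7128268082648521), np.float64(0.2188196642663981), np.float64(0.2271480135815016))
-0.35 0 
side 1314 [ 0.5559  0.1359 20.1239] 0.034227946797727254
top 2211 [ 0.5524  0.1335 20.4555] 0.059206739990304395
(array([-2.2949, -1.6102,  0.0273]), np.float64(0.007))
[ 0.4852 -0.2321  0.0345]
[ 0.4807 -0.2351  0.033 ]
[ 0.4984 -0.2427  0.035 ] [ 0.5    -0.2461  0.035 ]
```

carry_out --motion '[[[0,0,0],0]]' --hand 0.1

```text
time_s: 1.2
ee_pos: [0.2064, 0.5098, 0.2054]
eef_rot: [-3.142, -0.0, 2.757]
force: [-0.4, 1.1, -0.1]
grip_width: 0.0892
grip_force: 0.0
```

carry_out --motion '[[[-0.2,-0.14,0],0],[[-0.4,-0.28,0],0],[[-0.6,-0.42,0],0],[[-0.8,-0.56,0],0],[[-1,-0.7,0],0],[[-1,-0.7,0],0]]' --hand 0.1

```text
time_s: 1.8
ee_pos: [0.3416, 0.3013, 0.2057]
eef_rot: [3.142, 0.001, 2.752]
force: [-0.2, -0.2, 0.2]
grip_width: 0.0432
grip_force: 0.0
```

carry_out --motion '[[[-0.2,-0.14,0],0],[[-0.4,-0.28,0],0],[[-0.6,-0.42,0],0],[[-0.8,-0.56,0],0],[[-1,-0.7,0],0],[[-1,-0.7,0],0]]'

```text
time_s: 2.4
ee_pos: [0.474, 0.0967, 0.2052]
eef_rot: [-3.141, 0.0, 2.752]
force: [0.2, 0.2, -0.3]
grip_width: 0.0423
grip_force: 0.0
```

carry_out --motion '[[[-0.15,-0.1,0.03],0.007],[[-0.295,-0.21,0.03],0.007],[[-0.295,-0.21,0.03],0.007],[[-0.295,-0.21,0.03],0.007]]'

```text
time_s: 2.8
ee_pos: [0.5109, 0.0396, 0.1992]
eef_rot: [3.142, -0.001, 2.712]
force: [-0.4, -0.5, 1.1]
grip_width: 0.0423
grip_force: 0.0
```

Run:
```python
from h import *
np.set_printoptions(precision=4,suppress=True)
o=ctrl.get_obs();print(o["ee_pos"],o["eef_rot"],o["grip_width"],o["force"])
p,d=camera("side");np.save("side2d.npy",d)
A=R.from_euler('xyz',o["eef_rot"]).as_matrix()
w=o["grip_width"]/2
for s in(-1,1):
    q=proj("side",o["ee_pos"]+A@[0,s*(w+.006),0]);print(q);cv2.circle(p,tuple(int(v) for v in np.round(q)),1,(0,0,255),-1)
cv2.imwrite("pics/s2.png",cv2.resize(p[110:240,190:350],None,fx=4.5,fy=4.5,interpolation=2))
print(plan([.511,.039,.2],155.45))
```

```text
[0.5109 0.0396 0.1992] [ 3.1416 -0.0006  2.7123] 0.0423234029537852 [-0.3539 -0.4581  1.1395]
[278.1927 153.7541]
[269.6995 162.0459]
(array([-0.0035, -0.004 , -0.0031]), np.float64(0.0))
```

View pics/s2.png

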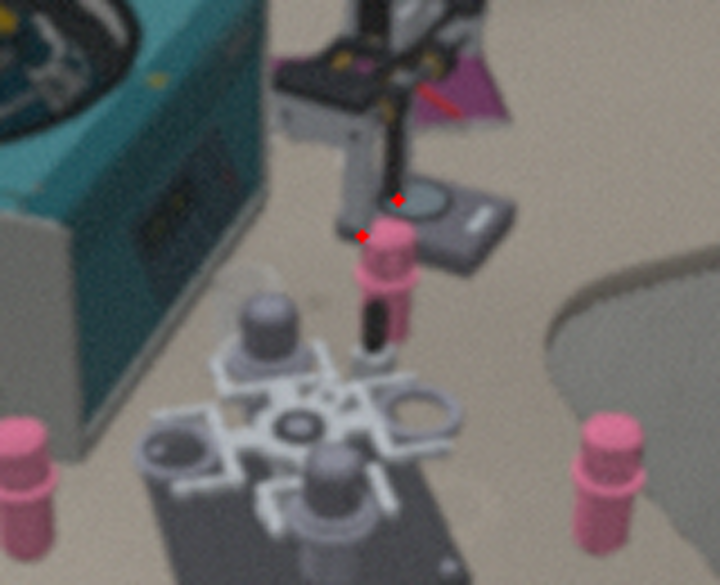

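The red dots (predicted fingertips) lie about 1 px right of the seen tips. The side camera therefore reads x about 3 mm too large, and I trust the top camera in x. Now descending to the pin.

carry_out --motion '[[[0.005,-0.005,0.15],0],[[0.005,-0.005,0.3],0],[[0.005,-0.005,0.42],0],[[0.005,-0.005,0.5],0],[[0.005,-0.005,0.543],0],[[0.005,-0.005,0.543],0],[[0.005,-0.005,0.543],0]]'

```text
time_s: 3.55
ee_pos: [0.5099, 0.0391, 0.0917]
eef_rot: [3.141, 0.001, 2.713]
force: [0.9, -0.3, 0.7]
grip_width: 0.0421
grip_force: 0.0
```

carry_out --motion '[[[0,0,0],0],[[0,0,0],0],[[0,0,0],0],[[0,0,0],0],[[0,0,0],0],[[0,0,0],0],[[0,0,0],0],[[0,0,0],0]]' --hand 1 --force 6

```text
time_s: 4.35
ee_pos: [0.5099, 0.0385, 0.0911]
eef_rot: [3.141, 0.0, 2.713]
force: [-0.8, -0.0, 5.5]
grip_width: 0.0179
grip_force: 6.0
```

Run:
```python
from h import *
np.set_printoptions(precision=4,suppress=True)
o=ctrl.get_obs();print(o["ee_pos"],o["eef_rot"],o["grip_width"],o["grip_force"]);A=R.from_euler('xyz',o["eef_rot"]).as_matrix()
print("tool force",A.T@o["force"],"moment",A.T@o["moment"])
```

```text
[0.5099 0.0385 0.0911] [3.1414 0.0005 2.7128] 0.017930398427662978 6.000886559486389
tool force [ 0.7577 -0.3522 -5.5414] moment [ 0.1458  0.1734 -0.013 ]
```

carry_out --motion '[[[0,0,0],0],[[0,0,0],0],[[0,0,-0.05],0],[[0,0,-0.1],0],[[0,0,-0.17],0],[[0,0,-0.25],0],[[0,0,-0.275],0],[[0,0,-0.275],0],[[0,0,-0.275],0]]' --force 20

```text
time_s: 5.25
ee_pos: [0.5095, 0.0385, 0.1454]
eef_rot: [-3.141, -0.001, 2.713]
force: [-0.4, -0.4, -1.1]
grip_width: 0.0178
grip_force: 20.0
```

Run:
```python
from h import *
np.set_printoptions(precision=4,suppress=True)
o=ctrl.get_obs();print(o["ee_pos"],o["eef_rot"],o["grip_width"],o["grip_force"],o["force"],o["moment"])
p,d=camera("side");cv2.imwrite("pics/s3.png",cv2.resize(p[130:230,220:320],None,fx=5,fy=5,interpolation=2))
```

```text
[0.5095 0.0385 0.1454] [-3.1413 -0.0005  2.7128] 0.017799528376178417 19.999797642230988 [-0.3757 -0.3831 -1.1022] [ 0.0011 -0.0357  0.0676]
```

View pics/s3.png

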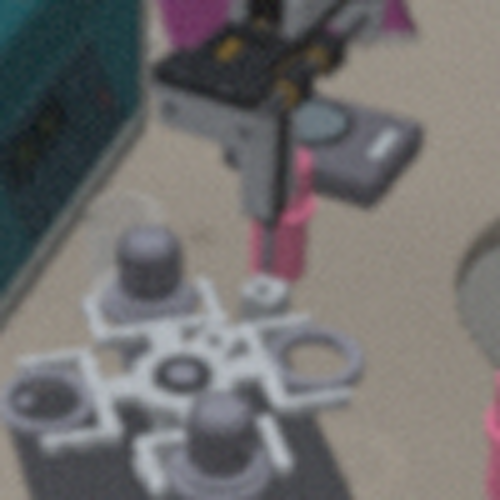

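The pin is held, with its shank at about (274,184) and clear of the post. Moving 63 mm along the radial direction.

carry_out --motion '[[[0,0.08,0],0],[[0,0.16,0],0],[[0,0.24,0],0],[[0,0.3,0],0],[[0,0.315,0],0],[[0,0.315,0],0],[[0,0.315,0],0],[[0,0.315,0],0]]'

```text
time_s: 6.1
ee_pos: [0.5358, 0.0954, 0.1459]
eef_rot: [-3.142, 0.0, 2.712]
force: [-0.7, 0.5, -0.3]
grip_width: 0.0176
grip_force: 20.0
```

Run:
```python
from h import *
np.set_printoptions(precision=4,suppress=True)
o=ctrl.get_obs();print(o["ee_pos"],o["eef_rot"],o["force"])
a=np.radians(65.45);print("target",np.array([.5095,.0385])+.063*np.array([np.cos(a),np.sin(a)]))
p,d=camera("side");cv2.imwrite("pics/s4.png",cv2.resize(p[130:230,220:320],None,fx=5,fy=5,interpolation=2))
```

```text
[0.5358 0.0954 0.1459] [-3.1416  0.0001  2.7123] [-0.7026  0.5254 -0.3493]
target [0.5357 0.0958]
```

View pics/s4.png

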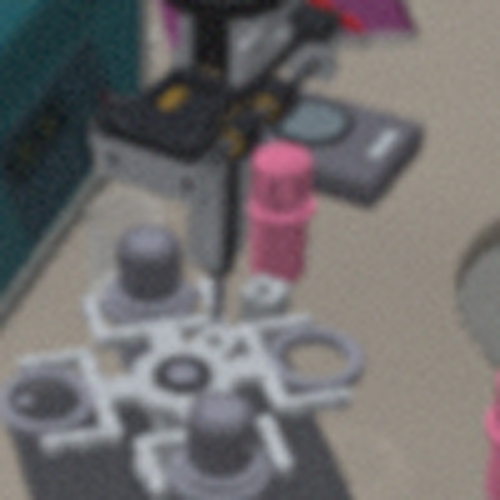

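The pin tip is at about (263,192), directly above the index hole at about (263,198). Lowering in steps while watching the force.

carry_out --motion '[[[0,0.002,0.03],0],[[0,0.002,0.06],0],[[0,0.002,0.075],0],[[0,0.002,0.09],0],[[0,0.002,0.09],0],[[0,0.002,0.09],0]]'

```text
time_s: 6.75
ee_pos: [0.5361, 0.0962, 0.1279]
eef_rot: [-3.142, -0.0, 2.713]
force: [0.3, -0.2, -1.0]
grip_width: 0.0175
grip_force: 20.0
```

```bash
cat > st.py <<'E'
from h import *
np.set_printoptions(precision=4,suppress=True)
o=ctrl.get_obs();A=R.from_euler('xyz',o["eef_rot"]).as_matrix()
print(o["time_s"],o["ee_pos"],o["eef_rot"],"w",o["grip_width"],"toolF",A.T@o["force"],"toolM",A.T@o["moment"])
E
python3 st.py
```

```text
6.75 [0.5361 0.0962 0.1279] [-3.1416 -0.      2.7128] w 0.017494041837175126 toolF [-0.3538 -0.019   0.9988] toolM [0.0336 0.056  0.0398]
```

carry_out --motion '[[[0,0,0.02],0],[[0,0,0.04],0],[[0,0,0.06],0],[[0,0,0.075],0],[[0,0,0.075],0]]'

```text
time_s: 7.25
ee_pos: [0.5358, 0.0962, 0.1123]
eef_rot: [-3.141, -0.001, 2.713]
force: [0.9, 0.8, -0.4]
grip_width: 0.0173
grip_force: 20.0
```

```bash
python3 st.py
```

```text
7.25 [0.5358 0.0962 0.1123] [-3.1412 -0.0007  2.7128] w 0.017315767775555043 toolF [-0.5038  1.0674  0.4281] toolM [ 0.009  -0.0149  0.0006]
```

carry_out --motion '[[[0,0,0.015],0],[[0,0,0.03],0],[[0,0,0.05],0],[[0,0,0.07],0],[[0,0,0.085],0],[[0,0,0.095],0],[[0,0,0.095],0]]'

```text
time_s: 7.95
ee_pos: [0.5359, 0.0962, 0.0935]
eef_rot: [-3.141, -0.0, 2.713]
force: [0.1, 0.3, -1.4]
grip_width: 0.0172
grip_force: 20.0
```

```bash
python3 st.py
```

```text
7.95 [0.5359 0.0962 0.0935] [-3.1414 -0.0004  2.7128] w 0.01721603417087665 toolF [0.0153 0.339  1.4221] toolM [ 0.0192 -0.0104 -0.0019]
```

Nearly home. I press down 2 mm more, release with a slight opening, then go up.

carry_out --motion '[[[0,0,0.006],0],[[0,0,0.01],0],[[0,0,0.01],0]]'

```text
time_s: 8.25
ee_pos: [0.5363, 0.0962, 0.0922]
eef_rot: [3.141, 0.001, 2.713]
force: [0.4, -0.3, 2.3]
grip_width: 0.0177
grip_force: 20.0
```

carry_out --motion '[[[0,0,-0.002],0],[[0,0,-0.002],0],[[0,0,-0.002],0],[[0,0,-0.002],0],[[0,0,-0.002],0],[[0,0,-0.002],0],[[0,0,-0.05],0],[[0,0,-0.2],0],[[0,0,-0.4],0],[[0,0,-0.5],0],[[0,0,-0.5],0]]' --hand 0.15

```text
time_s: 9.35
ee_pos: [0.5372, 0.0963, 0.1956]
eef_rot: [3.139, 0.005, 2.713]
force: [0.3, 0.1, -0.1]
grip_width: 0.0398
grip_force: 0.0
```

```bash
python3 st.py
python3 - <<'E'
from h import *
np.set_printoptions(precision=4,suppress=True)
p,d=camera("side");cv2.imwrite("pics/s5.png",cv2.resize(p[130:230,220:320],None,fx=5,fy=5,interpolation=2))
P=cloud("side",d)
m=(np.hypot(P[...,0]-.539,P[...,1]-.098)<.015)&(P[...,2]>.09)&(P[...,2]<.15);q=P[m];print("knob",len(q),q.mean(0),np.percentile(q[:,2],[5,95]))
# tool force earlier grip? yaw 155.4 for bR at (.582,.0555)
print(plan([.582,.0555,.19],155.45))
E
```

```text
9.35 [0.5372 0.0963 0.1956] [3.1386 0.005  2.7129] w 0.039800998765258784 toolF [-0.2042  0.221   0.0572] toolM [ 0.0658 -0.0073 -0.0428]
knob 71 [0.5389 0.1004 0.1122] [0.0941 0.1272]
(array([-0.2917, -0.0908,  0.0172]), np.float64(-0.0))
```

View pics/s5.png

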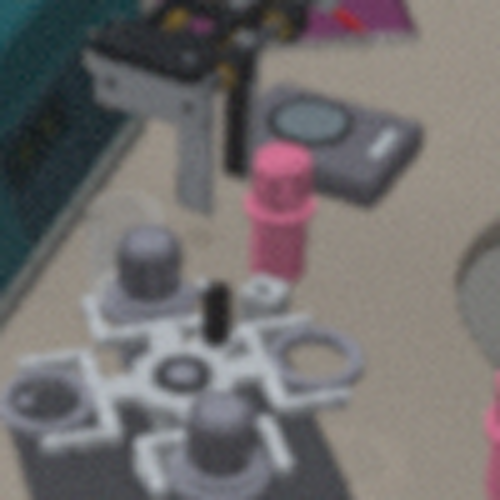

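The pin knob stands home at about (263,193), with its top at 0.125 m. Next is the far bucket (bR).

carry_out --motion '[[[-0.1,-0.03,0],0],[[-0.2,-0.06,0],0],[[-0.297,-0.091,0],0],[[-0.297,-0.091,0],0],[[-0.297,-0.091,0.15],0],[[-0.297,-0.091,0.3],0],[[-0.297,-0.091,0.42],0],[[-0.297,-0.091,0.48],0],[[-0.297,-0.091,0.505],0],[[-0.297,-0.091,0.505],0]]' --hand -0.45

```text
time_s: 10.4
ee_pos: [0.5824, 0.0552, 0.0908]
eef_rot: [-3.141, -0.0, 2.713]
force: [1.1, -0.0, 1.0]
grip_width: 0.0681
grip_force: 0.0
```

carry_out --motion '[[[0,0,0],0],[[0,0,0],0],[[0,0,0],0],[[0,0,0],0],[[0,0,0],0],[[0,0,0],0],[[0,0,0],0]]' --hand 1 --force 10

```text
time_s: 11.1
ee_pos: [0.5827, 0.0548, 0.0913]
eef_rot: [3.141, 0.001, 2.713]
force: [-0.7, -1.8, 5.8]
grip_width: 0.0397
grip_force: 10.9
```

```bash
python3 st.py
```

```text
11.1 [0.5827 0.0548 0.0913] [3.1414 0.0007 2.7128] w 0.03966358401299576 toolF [-0.1456 -1.9575 -5.8377] toolM [ 0.3367  0.0672 -0.0829]
```

carry_out --motion '[[[0,0,-0.005],0],[[0,0,-0.005],0],[[0,0,-0.005],0],[[0,0,-0.06],0],[[0,0,-0.14],0],[[0,0,-0.24],0],[[0,0,-0.34],0],[[0,0,-0.42],0],[[0,0,-0.46],0],[[0,0,-0.46],0],[[0,0,-0.46],0]]' --force 40

```text
time_s: 12.2
ee_pos: [0.5822, 0.0549, 0.1821]
eef_rot: [-3.141, -0.001, 2.713]
force: [0.4, -0.1, -5.2]
grip_width: 0.0395
grip_force: 40.0
```

```bash
python3 st.py
cat > w.py <<'E'
from h import *
F=[]
for k in range(18):
    F.append(ctrl.get_obs()["force"]);camera("side")
F=np.array(F);print("mean",F.mean(0).round(3),"sd",F.std(0).round(3));
E
python3 w.py; python3 st.py
```

```text
12.2 [0.5822 0.0549 0.1821] [-3.1411 -0.001   2.7128] w 0.0395198507807388 toolF [-0.4229  0.1211  5.15  ] toolM [ 0.0416  0.035  -0.0439]
mean [ 0.076 -0.09  -5.44 ] sd [0.513 0.447 0.385]
13.1 [0.5825 0.055  0.1828] [-3.1416 -0.      2.7129] w 0.03942870404613054 toolF [-0.3411 -0.8858  4.6191] toolM [ 0.0165 -0.0018  0.0051]
```

bR weighs about 5.4 N, over 3.6 N, so it is the heavier one. I put it back and weigh the other.

carry_out --motion '[[[0,0,0.1],0],[[0,0,0.2],0],[[0,0,0.28],0],[[0,0,0.34],0],[[0,0,0.38],0],[[0,0,0.41],0],[[0,0,0.435],0],[[0,0,0.45],0],[[0,0,0.455],0],[[0,0,0.455],0]]'

```text
time_s: 14.1
ee_pos: [0.5826, 0.0549, 0.092]
eef_rot: [3.141, 0.0, 2.713]
force: [-0.5, -0.3, -4.7]
grip_width: 0.0396
grip_force: 40.0
```

```bash
python3 st.py
```

```text
14.1 [0.5826 0.0549 0.092 ] [3.1415 0.0003 2.7128] w 0.03955078130779323 toolF [ 0.3644 -0.5242  4.7313] toolM [ 0.0587  0.0224 -0.0467]
```

carry_out --motion '[[[0,0,0.005],0],[[0,0,0.01],0],[[0,0,0.01],0]]'

```text
time_s: 14.4
ee_pos: [0.5832, 0.0551, 0.0913]
eef_rot: [3.14, 0.002, 2.713]
force: [-1.5, 1.0, 4.8]
grip_width: 0.0395
grip_force: 40.7
```

```bash
python3 st.py
```

```text
14.4 [0.5832 0.0551 0.0913] [3.1404 0.0021 2.713 ] w 0.03951770804850483 toolF [ 1.7534  0.3416 -4.8426] toolM [ 0.0792  0.3899 -0.0414]
```

carry_out --motion '[[[0,0,-0.004],0],[[0,0,-0.004],0],[[0,0,-0.004],0],[[0,0,-0.004],0],[[0,0,-0.004],0],[[0,0,-0.1],0],[[0,0,-0.25],0],[[0,0,-0.4],0],[[0,0,-0.5],0],[[0,0,-0.5],0]]' --hand -0.45

```text
time_s: 15.4
ee_pos: [0.5835, 0.055, 0.1926]
eef_rot: [3.14, 0.004, 2.713]
force: [-0.4, -0.7, -0.5]
grip_width: 0.0682
grip_force: 0.0
```

carry_out --motion '[[[0.12,0.12,0],0],[[0.25,0.25,0],0],[[0.38,0.38,0],0],[[0.5,0.5,0],0],[[0.6,0.6,0],0],[[0.6,0.6,0],0],[[0.6,0.6,0],0]]'

```text
time_s: 16.1
ee_pos: [0.523, 0.214, 0.1888]
eef_rot: [-3.141, -0.001, 2.714]
force: [-0.2, -0.6, 0.6]
grip_width: 0.0681
grip_force: 0.0
```

```bash
python3 st.py
python3 - <<'E'
from h import *
np.set_printoptions(precision=4,suppress=True)
print(plan([.5237,.214,.093]))
p,d=camera("side");P=cloud("side",d)
for c in([.585,.058],[.5255,.215]):
    m=(np.hypot(P[...,0]-c[0],P[...,1]-c[1])<.03)&(P[...,2]>.1)&(P[...,2]<.16);q=P[m];print(len(q),(q.min(0)+q.max(0))/2,np.percentile(q[:,2],[5,50,95]))
E
```

```text
16.1 [0.523  0.214  0.1888] [-3.1406 -0.0008  2.7138] w 0.0680956410518453 toolF [-0.0724 -0.6747 -0.5925] toolM [ 0.0403 -0.0319 -0.0556]
(array([-0.0038,  0.0021,  0.4789]), 0)
79 [0.5895 0.0691 0.1154] [0.1019 0.1155 0.128 ]
195 [0.5247 0.2145 0.1162] [0.1031 0.1247 0.1308]
```

carry_out --motion '[[[-0.003,0.002,0.15],0],[[-0.003,0.002,0.3],0],[[-0.003,0.002,0.4],0],[[-0.003,0.002,0.45],0],[[-0.003,0.002,0.47],0],[[-0.003,0.002,0.47],0]]'

```text
time_s: 16.75
ee_pos: [0.5243, 0.2137, 0.096]
eef_rot: [3.142, 0.0, 2.712]
force: [0.1, 0.6, 0.9]
grip_width: 0.0679
grip_force: 0.0
```

carry_out --motion '[[[0,0,0],0],[[0,0,0],0],[[0,0,0],0],[[0,0,0],0],[[0,0,0],0],[[0,0,0],0],[[0,0,0],0]]' --hand 1 --force 10

```text
time_s: 17.45
ee_pos: [0.5242, 0.2141, 0.0962]
eef_rot: [3.141, 0.001, 2.713]
force: [0.3, -2.9, 6.0]
grip_width: 0.04
grip_force: 10.0
```

```bash
python3 st.py
```

```text
17.45 [0.5242 0.2141 0.0962] [3.1413 0.0005 2.7128] w 0.040005840901733654 toolF [-1.5023 -2.5312 -6.0125] toolM [ 0.4552 -0.1359  0.0594]
```

carry_out --motion '[[[0,0,0],0],[[0,0,0],0],[[0,0,0],0],[[0,0,-0.06],0],[[0,0,-0.14],0],[[0,0,-0.24],0],[[0,0,-0.34],0],[[0,0,-0.42],0],[[0,0,-0.44],0],[[0,0,-0.44],0],[[0,0,-0.44],0]]' --force 40

```text
time_s: 18.55
ee_pos: [0.5236, 0.214, 0.1829]
eef_rot: [-3.141, -0.001, 2.713]
force: [-1.3, -0.4, -3.6]
grip_width: 0.0395
grip_force: 40.0
```

```bash
python3 st.py;python3 w.py
```

```text
18.55 [0.5236 0.214  0.1829] [-3.1406 -0.0012  2.7129] w 0.03945177839664656 toolF [ 0.9988 -0.8419  3.6076] toolM [-0.0078  0.0453 -0.0232]
mean [-0.166 -0.106 -3.039] sd [0.537 0.516 0.464]
```

bL weighs about 3.0 N, so it is the lighter. Putting it back.

carry_out --motion '[[[0,0,0.1],0],[[0,0,0.2],0],[[0,0,0.28],0],[[0,0,0.34],0],[[0,0,0.38],0],[[0,0,0.41],0],[[0,0,0.425],0],[[0,0,0.435],0],[[0,0,0.44],0],[[0,0,0.44],0],[[0,0,0.44],0]]'

```text
time_s: 20.55
ee_pos: [0.5243, 0.2142, 0.0963]
eef_rot: [3.141, 0.001, 2.713]
force: [0.3, 0.8, -0.4]
grip_width: 0.0393
grip_force: 40.0
```

```bash
python3 st.py
```

```text
20.55 [0.5243 0.2142 0.0963] [3.1409 0.0007 2.7128] w 0.03926500167119106 toolF [0.0724 0.814  0.4387] toolM [-0.0085 -0.0647  0.0129]
```

Weight is off and it is seated. Release, go up, return to bR.

carry_out --motion '[[[0,0,0.004],0],[[0,0,0.004],0]]'

```text
time_s: 20.75
ee_pos: [0.5246, 0.2143, 0.0962]
eef_rot: [3.14, 0.001, 2.713]
force: [-0.7, -1.0, 6.7]
grip_width: 0.0391
grip_force: 40.0
```

carry_out --motion '[[[0,0,0],0],[[0,0,0],0],[[0,0,0],0],[[0,0,0],0],[[0,0,0],0],[[0,0,-0.1],0],[[0,0,-0.25],0],[[0,0,-0.4],0],[[0,0,-0.5],0],[[0,0,-0.5],0]]' --hand -0.45

```text
time_s: 21.75
ee_pos: [0.5249, 0.2144, 0.1977]
eef_rot: [3.138, 0.003, 2.713]
force: [0.4, -0.0, 0.5]
grip_width: 0.0686
grip_force: 0.0
```

carry_out --motion '[[[-0.12,-0.12,0],0],[[-0.25,-0.25,0],0],[[-0.38,-0.38,0],0],[[-0.5,-0.5,0],0],[[-0.6,-0.6,0],0],[[-0.6,-0.6,0],0],[[-0.6,-0.6,0],0]]'

```text
time_s: 22.45
ee_pos: [0.5829, 0.0549, 0.1937]
eef_rot: [-3.141, -0.002, 2.712]
force: [-0.2, 0.7, -0.5]
grip_width: 0.068
grip_force: 0.0
```

```bash
python3 st.py
python3 - <<'E'
from h import *
np.set_printoptions(precision=4,suppress=True)
print(plan([.583,.055,.094]))
p,d=camera("side");P=cloud("side",d)
for c in([.585,.058],[.5255,.215]):
    m=(np.hypot(P[...,0]-c[0],P[...,1]-c[1])<.03)&(P[...,2]>.1)&(P[...,2]<.16);q=P[m];print(len(q),(q.min(0)+q.max(0))/2,np.percentile(q[:,2],[5,50,95]))
E
```

```text
22.45 [0.5829 0.0549 0.1937] [-3.141  -0.0016  2.7118] w 0.06802613958970168 toolF [0.4389 0.5817 0.5265] toolM [-0.0095  0.0012 -0.0017]
(array([-0.0013,  0.0009,  0.4987]), 0)
158 [0.5857 0.0559 0.1166] [0.103  0.1244 0.1302]
201 [0.527  0.2161 0.1164] [0.1027 0.1244 0.1301]
```

carry_out --motion '[[[0,0,0.15],0],[[0,0,0.3],0],[[0,0,0.4],0],[[0,0,0.46],0],[[0,0,0.485],0],[[0,0,0.485],0]]'

```text
time_s: 23.1
ee_pos: [0.5832, 0.0555, 0.0981]
eef_rot: [-3.142, -0.0, 2.713]
force: [0.2, 0.0, 0.6]
grip_width: 0.0684
grip_force: 0.0
```

carry_out --motion '[[[0,0,0],0],[[0,0,0],0],[[0,0,0],0],[[0,0,0],0],[[0,0,0],0],[[0,0,0],0],[[0,0,0],0]]' --hand 1 --force 40

```text
time_s: 23.8
ee_pos: [0.5835, 0.0549, 0.0985]
eef_rot: [3.141, 0.001, 2.713]
force: [-0.3, -2.6, 5.5]
grip_width: 0.0392
grip_force: 40.0
```

carry_out --motion '[[[0,0,0],0],[[0,0,-0.06],0],[[0,0,-0.14],0],[[0,0,-0.24],0],[[0,0,-0.34],0],[[0,0,-0.44],0],[[0,0,-0.54],0],[[0,0,-0.62],0],[[0,0,-0.64],0],[[0,0,-0.64],0],[[0,0,-0.64],0]]'

```text
time_s: 24.9
ee_pos: [0.5828, 0.0551, 0.2249]
eef_rot: [-3.141, -0.002, 2.713]
force: [-0.9, -0.3, -5.0]
grip_width: 0.0395
grip_force: 40.0
```

```bash
python3 st.py; python3 w.py
python3 - <<'E'
from h import *
np.set_printoptions(precision=4,suppress=True)
for n in("side","top"):
    p,d=camera(n)
    r=finder.pinpoint(n,"reader_window");print([(round(a["conf"],2),a["location"],atz(n,a["location"],.035)) for a in r[:2]])
    m=finder.cut_out(n,"reader")
    if m: print(cv2.boundingRect(m[0]["mask"].astype(np.uint8)),atz(n,m[0]["location"],.035))
print(plan([.4985,-.246,.223]))
E
```

```text
24.9 [0.5828 0.0551 0.2249] [-3.1408 -0.0017  2.7129] w 0.039519686455838844 toolF [ 0.6689 -0.6782  5.0097] toolM [ 0.0056 -0.0087  0.004 ]
mean [-0.11  -0.134 -5.099] sd [0.473 0.354 0.476]
[(0.89, [279.7, 154.3], array([ 0.5031, -0.2393,  0.035 ]))]
(264, 147, 41, 25) [ 0.4754 -0.2314  0.035 ]
[(0.86, [373.7, 212.5], array([ 0.4952, -0.2443,  0.035 ]))]
(346, 191, 47, 54) [ 0.4821 -0.2383  0.035 ]
(array([-0.2406, -1.5451,  0.0152]), 0)
```

carry_out --motion '[[[-0.01,-0.06,0],0],[[-0.03,-0.18,0],0],[[-0.05,-0.32,0],0],[[-0.07,-0.46,0],0],[[-0.09,-0.6,0],0],[[-0.11,-0.7,0],0],[[-0.12,-0.77,0],0]]'

```text
time_s: 26.8
ee_pos: [0.5403, -0.0969, 0.2262]
eef_rot: [-3.141, 0.0, 2.711]
force: [-0.2, 0.2, -5.4]
grip_width: 0.039
grip_force: 40.0
```

carry_out --motion '[[[-0.015,-0.1,0],0],[[-0.03,-0.22,0],0],[[-0.05,-0.36,0],0],[[-0.07,-0.5,0],0],[[-0.1,-0.63,0],0],[[-0.11,-0.72,0],0],[[-0.12,-0.77,0],0],[[-0.12,-0.77,0],0],[[-0.12,-0.77,0],0]]'

```text
time_s: 27.7
ee_pos: [0.499, -0.2445, 0.226]
eef_rot: [3.141, -0.0, 2.713]
force: [0.5, 0.2, -5.5]
grip_width: 0.0397
grip_force: 40.0
```

```bash
python3 st.py
python3 - <<'E'
from h import *
print(plan([.498,-.245,.1455]))
E
```

```text
27.7 [ 0.499  -0.2445  0.226 ] [ 3.1413 -0.0001  2.713 ] w 0.03973344119588121 toolF [-0.3688  0.3546  5.5438] toolM [-0.0305 -0.056  -0.023 ]
(array([ 0.0032, -0.0044,  0.4026]), 0)
```

carry_out --motion '[[[0,0,0.08],0],[[0,0,0.17],0],[[0,0,0.26],0],[[0,0,0.33],0],[[0,0,0.38],0],[[0,0,0.4],0],[[0,0,0.4],0],[[0,0,0.4],0],[[0,0,0.4],0],[[0,0,0.4],0]]'

```text
time_s: 28.7
ee_pos: [0.499, -0.2452, 0.1466]
eef_rot: [-3.142, 0.001, 2.713]
force: [0.4, -0.2, -5.8]
grip_width: 0.0396
grip_force: 40.0
```

```bash
python3 st.py
python3 - <<'E'
from h import *
o=ctrl.get_obs()
p,d=camera("side");q=cv2.resize(p[90:250,180:340],None,fx=3.7,fy=3.7,interpolation=2);cv2.imwrite("pics/s6.png",q)
P=cloud("side",d)
for c in([.539,.098],[.5255,.215]):
    m=(np.hypot(P[...,0]-c[0],P[...,1]-c[1])<.03)&(P[...,2]>.1)&(P[...,2]<.16);q=P[m];print(len(q),(q.min(0)+q.max(0))/2,q[:,2].max())
f=o["ee_pos"]-[0,0,.0755];print("foot",f,proj("side",f))
E
```

```text
28.7 [ 0.499  -0.2452  0.1466] [-3.1415  0.0008  2.7127] w 0.03961828269809535 toolF [-0.4528 -0.0215  5.8232] toolM [ 0.0465 -0.0078  0.0058]
53 [0.53916909 0.09795956 0.11465484] 0.12916450336164564
197 [0.5258804  0.21594355 0.11609162] 0.13193192726142444
foot [ 0.49897684 -0.24515209  0.07105066] [281.29788337 145.44617059]
```

View pics/s6.png

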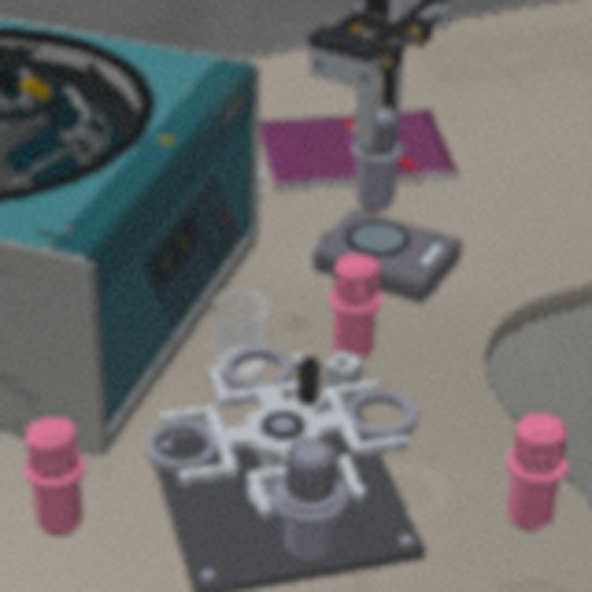

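The heavy bucket hangs upright, its foot at about (282,146), over the window at (282,154). The pin is home at (263,192) and the light bucket is seated at (264,220). Handing in.

```bash
python3 -c "
from station import ctrl
print(ctrl.hand_in())"
```

```text
the job is handed in; nothing more can be done
None
```

The job is handed in at about 29 s of the 72 s allowed; no verdict came back. The rotor is locked with the pin let go, the lighter bucket (about 3.0 N) is back in its own ring, and the heavier one (about 5.3 N) is held upright with its foot about 36 mm above the reader window.

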